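Swap the teapot for the espresso cups on the warming tray

ROBOT

A 6-joint arm with a two-finger parallel gripper is mounted at the origin on the work surface. World frame = base frame: x ahead of the robot, y to its left, z up, the work surface at z = 0. Lengths are in m, angles in rad, forces in N, time in s.
With the tool pointing down it reaches from about 0.375 to 0.9 m from the base axis. Payload 3.1 kg.
Tool frame: the origin (TCP) lies at the very end of the fingers, on their centre line; the grasp point (between the pads) lies 19 mm behind it; z points along the fingers, y is the line along which they close (so a half turn about z gives the same grasp; the last joint's range is limited). The gripper opens to 87 mm and grips with 3 to 60 N. Pads are 19 mm wide; open, the fingers measure 117 mm over their backs; the gripper's body (75 mm by 190 mm) begins 51 mm behind the grasp point.
Start: joints at [-0.178, 0.527, 1.433, -0, 1.181, -0.178], TCP at [0.625, 0, 0.223] pointing down, gripper open.
Joint ranges: [-3.08, 3.08], [-0.75, 2.2], [0.22, 2.44], [-1.43, 4.57], [0, 2.65], [-2.85, 2.85]. Speed limits (rad/s): [2.79, 2.79, 3.14, 3.14, 3.14, 3.14].

INTERFACE

Orientations are given as a rotation vector (axis times angle).
In Python, from station import ctrl gives the robot as it stands. The module is installed in compiled form; this text tells all that it offers.
- The arm moves only by the tool jog_arm, never from a script. Its argument "rows" is one flat list of numbers, 7 for each row, row after row: the shift along the tool's x, y, z scaled (see below), then the turn, a rotation vector about the tool's x, y, z scaled (see below), then the opening, from 0 (shut) to 1 (fully open). In form: [tx, ty, tz, wx, wy, wz, gripper, tx, ty, tz, wx, wy, wz, gripper, ...]. A call has 1 to 5 rows; each row is the pose to reach, as a shift and turn from the pose commanded when the call began, along the tool's axes at that moment, turning the shorter way round; what a row does not reach only later rows make up. The controller multiplies each number of a shift by 0.8 m and each number of a turn by 360 degrees. A row lasts 1/10 s, in which the tool goes at most 50 mm and 8.59 degrees, less where a joint would pass 70% of its speed; a pose out of reach is approached as far as the arm can. A call with a number of a shift or a turn outside -1 to 1 is refused whole. A call with a gripper value outside its range is refused whole. The fingers move at their own pace and stop on an object; the grip force is fixed at half the most. Time passes only in rows, so rows that repeat a pose let the fingers close. It gives the time, the measured TCP pose, the force, the opening and the grip force at its end, in the units of the state.
- ctrl.get_obs(): the state, without advancing time (a new reading comes with each control period).
- ctrl.read_camera(name): name is "scene" or "side" or "wrist"; returns (picture, depth): 420x560x3 uint8, blue, green, red; 420x560 float32, m along the optical axis (not along the pixel's ray), 0 where there is no reading.
- ctrl.camera_model(name): a dict with "fovy" (degrees; the focal length in pixels is half the picture's height over the tangent of half this angle, whatever the lens; pixels are square), "cx", "cy" (the principal point, pixels), "R" (3x3) and "t" (3): a world point X has camera coordinates R X + t. Camera axes: x right, y down, z forward; pixel columns grow to the right and rows downward; lengths in m; the calibration is good to about 2 mm. The wrist camera is an equidistant fisheye: a pixel r from the principal point sees the ray r / f radians off the axis. A picture is of the moment at which its call begins: read the wrist's pose just before it. camera_model takes no time and is no camera call; for the wrist camera it gives the pose at the moment of the call.
- ctrl.sign_off(): hands the job in; it is judged then, once.
The state is a dict: "t": time; "q": joint angles; "qd": joint speeds; "joint_torque": joint torques, N m; "tool_pos": TCP position; "eef_rot": TCP orientation; "ft_force": force on the tool from outside, world axes, zero at the start; "torque": the same for the moment, N m; "grip_width": finger opening in m; "grasp_force": force on a finger pad.
Only numpy, scipy, OpenCV 4.12 (cv2) and the standard library are available. Lean on these libraries where they do the work, as an engineer would, in place of code of your own. Each camera call takes 0.05 s, during which the arm holds its last target. There are 200 camera calls.

TASK

Tea is over and coffee is next: first turn the warming tray's dial to off (white mark), then lift the teapot by its top handle off the warming tray and stand it fully on the round cork trivet beside, keeping it upright. With the dial still off, stand every espresso cup upright on the tray's warming plate, feet wholly on the plate, and only then turn the dial to low (yellow mark). Leave the tape dispenser, pen pot and clothes peg where they are.

Things in the scene. Friction and masses are not known exactly. Their poses are not given: they have to be found in the camera images.
- warmer: fixed warming tray, aluminium, 190 mm (x) by 390 mm (y). Origin on the counter under its middle, z up. From y = -90 to +190 mm a flat grey warming plate, top 30 mm above the counter, with a guard rim 6 mm high on three sides; from y = -190 to -90 mm a black control pod, top 40 mm up, with the dial at x = 0, y = -145 mm. Stacked clear trays, 70 mm tall, stand beyond it (+x), out of the way
- plate (a point): centre of the warming plate's top face, 30 mm above the counter, axes as the warming tray's; between its rims the plate reaches 90 mm either way along x and 140 mm either way along y
- dial (a joint): angle (rad) of the selector dial, growing clockwise seen from above; stops at 0 and 1.4. Detents at 0 = off (white dot), 0.7 = low (yellow dot), 1.4 = high (red dot); near a detent the dial snaps into it by itself when let go. At the start it is at or settling into low or high. Peak turning moment about 0.06 N m
- dial_grip (a point): point on the dial's vertical axis at gripping height, 23 mm above the control pod's top (63 mm above the counter). The grip is an upright steel bar 44 mm long, 13 mm wide, its top 10 mm above this point and 33 mm above the pod; it stands on a 48 mm disc 4 mm thick. The point turns with the dial: its x axis runs along the bar and points to the mark that is set (orange line on the bar); at low (0.7) that is the tray's -x direction. z up
- pot: blue teapot, 0.55 kg, foot 104 mm in diameter, greatest diameter 120 mm, body and lid knob up to 118 mm; a short spout to its +x reaching 97 mm from the axis. It starts standing on the warming plate with the plate otherwise empty. Origin at the centre of its underside, z up
- pot_handle (a point): middle of the teapot's rigid top handle: a straight light-wood bar 90 mm long along the pot's y axis, 14 mm wide (x) and 14 mm high, centred 168 mm above the pot's underside straight over the pot's axis, free below down to the lid knob at 118 mm; steel uprights at its ends. Axes as the pot's
- trivet: round cork trivet fixed to the counter, 160 mm in diameter, 8 mm thick, to the left (+y) of the tray. Origin at the centre of its underside on the counter
- cup0: white espresso cup without handle, 50 mm tall, slightly tapered: outer diameter 48 mm at the foot, 52 mm at the rim, wall 4 mm, open at the top, 0.13 kg; starts upright on the counter. Origin at the centre of its underside, z up when upright. Between three and five cups are present; absent ones give no pose
- cup1: white espresso cup without handle, 50 mm tall, slightly tapered: outer diameter 48 mm at the foot, 52 mm at the rim, wall 4 mm, open at the top, 0.13 kg; starts upright on the counter. Origin at the centre of its underside, z up when upright. Between three and five cups are present; absent ones give no pose
- cup2: white espresso cup without handle, 50 mm tall, slightly tapered: outer diameter 48 mm at the foot, 52 mm at the rim, wall 4 mm, open at the top, 0.13 kg; starts upright on the counter. Origin at the centre of its underside, z up when upright. Between three and five cups are present; absent ones give no pose
- cup3: white espresso cup without handle, 50 mm tall, slightly tapered: outer diameter 48 mm at the foot, 52 mm at the rim, wall 4 mm, open at the top, 0.13 kg; starts upright on the counter. Origin at the centre of its underside, z up when upright. Between three and five cups are present; absent ones give no pose
- cup4: white espresso cup without handle, 50 mm tall, slightly tapered: outer diameter 48 mm at the foot, 52 mm at the rim, wall 4 mm, open at the top, 0.13 kg; starts upright on the counter. Origin at the centre of its underside, z up when upright. Between three and five cups are present; absent ones give no pose
- dispenser: chrome lever-arm tape dispenser, 150 x 50 mm, 100 mm tall; leave alone. Origin at the centre of its underside
- penpot: bamboo pen pot with markers, 76 mm in diameter, 155 mm tall with markers; leave alone. Origin at the centre of its underside
- peg: teal plastic clothes peg lying flat, 75 mm long along its x, 17 mm wide, 10 mm high; leave alone. Origin at the centre of its underside
There are look-alikes about, which are no part of the job. Leave any orange look-alike of the cup2 alone.

How it is judged:
On the way, in this order (a step that is already met when the one before it is completed fails the run):
1. the dial is turned to off while the teapot still stands on the warming plate (value of joint dial below 0.15 rad and horizontal distance between pot and plate below 0.08 m and z of pot in the frame of plate below 0.006 m), for 0.2 s.
2. the teapot stands upright on the trivet, let go (horizontal distance between pot and trivet below 0.03 m and z of pot in the frame of trivet between 0.004 and 0.013 m and angle between pot's own z axis and vertical below 0.1 rad and linear speed of pot below 0.02 m/s and contact force between pot and the fingers below 0.2 N and value of joint dial below 0.15 rad), for 0.3 s.
3. all cups stand upright on the warming plate, let go, the dial still off (x of cup0 in the frame of plate between -0.068 and 0.068 m and y of cup0 in the frame of plate between -0.123 and 0.123 m and z of cup0 in the frame of plate between -0.004 and 0.006 m and angle between each of cup0, cup1, cup2, cup3, cup4's own z axis and vertical below 0.12 rad and linear speed of each of cup0, cup1, cup2, cup3, cup4 below 0.02 m/s and contact force between each of cup0, cup1, cup2, cup3, cup4 and the fingers below 0.2 N and x of cup1 in the frame of plate between -0.068 and 0.068 m and y of cup1 in the frame of plate between -0.123 and 0.123 m and z of cup1 in the frame of plate between -0.004 and 0.006 m and x of cup2 in the frame of plate between -0.068 and 0.068 m and y of cup2 in the frame of plate between -0.123 and 0.123 m and z of cup2 in the frame of plate between -0.004 and 0.006 m and x of cup3 in the frame of plate between -0.068 and 0.068 m and y of cup3 in the frame of plate between -0.123 and 0.123 m and z of cup3 in the frame of plate between -0.004 and 0.006 m and x of cup4 in the frame of plate between -0.068 and 0.068 m and y of cup4 in the frame of plate between -0.123 and 0.123 m and z of cup4 in the frame of plate between -0.004 and 0.006 m and value of joint dial below 0.15 rad), for 0.3 s.
4. the dial is turned to low (value of joint dial between 0.55 and 0.85 rad), for 0.2 s.
At the end, for the whole second after the job is handed in: Dial at low (0.7 within 0.15 rad); teapot upright (0.1 rad) on the trivet, centres within 30 mm; every cup present upright (0.12 rad) on the plate, its centre within 68 mm (x) and 123 mm (y) of the plate's; all released and at rest (all of step 4 and horizontal distance between pot and trivet below 0.03 m and z of pot in the frame of trivet between 0.004 and 0.013 m and angle between pot's own z axis and vertical below 0.1 rad and linear speed of each of pot, cup0, cup1, cup2, cup3, cup4 below 0.02 m/s and contact force between each of pot, cup0, cup1, cup2, cup3, cup4, warmer and the fingers below 0.2 N and x of cup0 in the frame of plate between -0.068 and 0.068 m and y of cup0 in the frame of plate between -0.123 and 0.123 m and z of cup0 in the frame of plate between -0.004 and 0.006 m and angle between each of cup0, cup1, cup2, cup3, cup4's own z axis and vertical below 0.12 rad and x of cup1 in the frame of plate between -0.068 and 0.068 m and y of cup1 in the frame of plate between -0.123 and 0.123 m and z of cup1 in the frame of plate between -0.004 and 0.006 m and x of cup2 in the frame of plate between -0.068 and 0.068 m and y of cup2 in the frame of plate between -0.123 and 0.123 m and z of cup2 in the frame of plate between -0.004 and 0.006 m and x of cup3 in the frame of plate between -0.068 and 0.068 m and y of cup3 in the frame of plate between -0.123 and 0.123 m and z of cup3 in the frame of plate between -0.004 and 0.006 m and x of cup4 in the frame of plate between -0.068 and 0.068 m and y of cup4 in the frame of plate between -0.123 and 0.123 m and z of cup4 in the frame of plate between -0.004 and 0.006 m); the robot touches nothing.
It fails at once if the teapot is tipped by more than 0.4 rad (angle between pot's own z axis and vertical above 0.4 rad).
It fails at once if the dispenser is moved by more than 40 mm (distance of dispenser from where it was at the start of the episode above 0.04 m).
It fails at once if the penpot is moved by more than 40 mm (distance of penpot from where it was at the start of the episode above 0.04 m).
It fails at once if the peg is moved by more than 40 mm (distance of peg from where it was at the start of the episode above 0.04 m).
Of cup0, cup1, cup2, cup3, cup4 only 3 to 5 are there at a start; the rules pass over those that are not, and their reading is None.
At some moment in a run one of cup0, cup1, cup2, cup3, cup4 may be knocked a few centimetres aside while the robot is not near it.
It also fails if it takes over 210 s, if anything falls off the work surface, if the arm or the gripper's body presses on something with over 40 N, if the wrist force passes 120 N, or if a joint passes its speed limit or range.

## Working session

There is one attempt and no reset: what is moved stays moved. The work goes in short steps, Python scripts to look and compute and a tool call to move; the robot and the scene stay as the last step left them, time stands still between calls to the robot, and variables do not carry over. Pictures are saved under pics/ and viewed, at most 14 in all, crops included, and the job is handed in when it is done.

Besides the shell and the picture viewer there is one more tool, called after "Call:" as a command line: name --argument value ..., lists and objects as JSON in quotes. jog_arm: Moves the arm, as the interface text tells. Shifts and turns lie within -1 to 1; 1 stands for 0.8 m of shift or 360 degrees of turn. Its arguments: {"type":"object","properties":{"rows":{"type":"array","items":{"type":"number","minimum":-1,"maximum":1}}},"required":["rows"]}

```bash
mkdir -p pics
cat > h.py <<'E'
import numpy as np,cv2
from station import ctrl
from scipy.spatial.transform import Rotation as Ro
def cam(n):
    m=ctrl.camera_model(n); im,d=ctrl.read_camera(n); return m,im,d
def ray(m,u,v,n='scene'):
    f=210/np.tan(np.radians(m['fovy'])/2); x=(np.asarray(u,float)-m['cx'])/f;y=(np.asarray(v,float)-m['cy'])/f
    if n=='wrist':
        r=np.hypot(x,y)+1e-12; c=np.stack([np.sin(r)*x/r,np.sin(r)*y/r,np.cos(r)],-1)
    else: c=np.stack([x,y,np.ones_like(x)],-1)
    R=np.array(m['R']);return -R.T@np.array(m['t']), c@R
def plane(m,u,v,z,n='scene'):
    o,r=ray(m,u,v,n); return o+r*((z-o[2])/r[...,2])[...,None]
def cloud(m,d,n='scene'):
    v,u=np.mgrid[:420,:560]; o,r=ray(m,u,v,n); R=np.array(m['R'])
    zc=(r@R.T)[...,2]; return o+r*(d/zc)[...,None]
E
python3 - <<'E'
from h import *
o=ctrl.get_obs();print(o)
for n in ['scene','side','wrist']:
    m,im,d=cam(n);cv2.imwrite(f'pics/{n}0.png',im);np.savez(f'{n}0.npz',im=im,d=d,**{k:np.array(v) for k,v in m.items()});print(n,m)
E
```

```text
{'t': 0.0, 'q': array([-1.78497610e-01,  5.28447026e-01,  1.43388444e+00, -1.81951199e-05,
        1.18139303e+00, -1.78502784e-01]), 'qd': array([ 5.50938722e-04,  7.67406855e-05, -9.21406856e-04, -3.87047199e-03,
        6.79302229e-04,  2.99280296e-04]), 'joint_torque': array([-5.45745443e-04, -4.40045428e+01, -1.76593530e+01,  6.32597599e-02,
        5.83207863e-02, -1.53719384e-04]), 'tool_pos': array([6.24277085e-01, 1.56159223e-04, 2.21589074e-01]), 'eef_rot': array([-2.22019616e+00, -2.22022303e+00,  1.93046871e-03]), 'ft_force': array([-0.14762164,  0.27917335, -0.89782661]), 'torque': array([ 0.02849196,  0.01945621, -0.00072842]), 'grasp_force': 0.0, 'grip_width': 0.08672419186551751}
scene {'fovy': 56.18022262249624, 'cx': 277.0242805425439, 'cy': 211.54428436268233, 'R': array([[-0.82240098,  0.56881922,  0.01006576],
       [ 0.29620346,  0.44322385, -0.84605917],
       [-0.4857161 , -0.69281838, -0.53299396]]), 't': array([ 0.46406224, -0.02962214,  1.51028849])}
side {'fovy': 47.08526356389653, 'cx': 279.93697445394696, 'cy': 204.729221657992, 'R': array([[ 0.92286217, -0.38498271,  0.01066437],
       [-0.18811976, -0.47476813, -0.859771  ],
       [ 0.33606008,  0.79144395, -0.5105684 ]]), 't': array([-0.51032727,  0.20565201,  1.26535029])}
wrist {'fovy': 65.70646984690485, 'cx': 279.7474589236378, 'cy': 208.57125747175755, 'R': array([[ 9.99996867e-01, -6.59037149e-04, -2.41491857e-03],
       [-1.28867058e-05, -9.66063472e-01,  2.58304797e-01],
       [-2.50319708e-03, -2.58303956e-01, -9.66060454e-01]]), 't': array([-0.62257098, -0.03135811,  0.3909371 ])}
```

View pics/scene0.png

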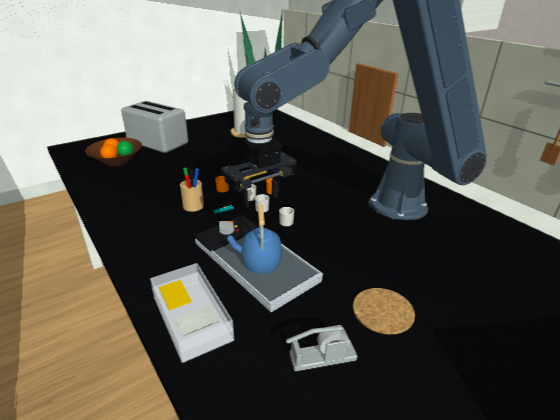

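View pics/side0.png

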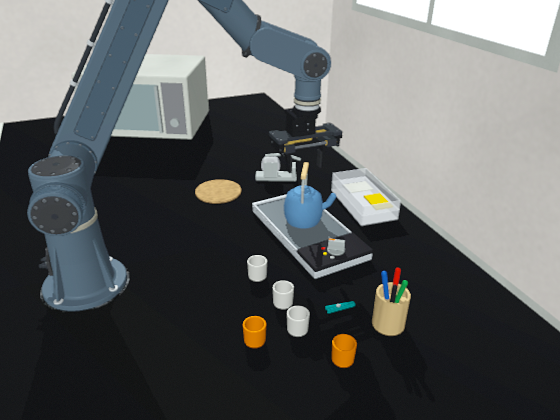

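View pics/wrist0.png

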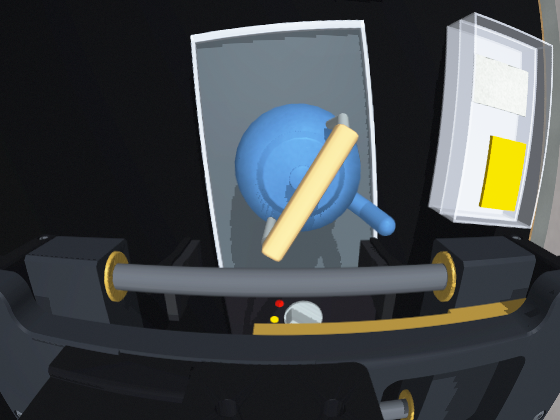

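The side view shows three white cups at (257,268), (283,294) and (298,321), and two orange decoys at (255,332) and (344,351). The dial is at (337,246), the trivet at (218,191) and the peg at (340,307). In the wrist view the handle bar runs from (272,250) to (350,135). The red dot is at (279,303) and the yellow at (274,319).

```bash
cat > m.py <<'E'
from h import *
def load(n):
    z=np.load(f'{n}0.npz'); return z,z['im'],z['d']
for n in ['side','scene']:
    m,im,d=load(n); P=cloud(m,d,n); hsv=cv2.cvtColor(im,cv2.COLOR_BGR2HSV)
    H,S,V=[hsv[...,i].astype(int) for i in range(3)]; Z=P[...,2]
    def comps(mask,name,amin=25):
        k,l,st,c=cv2.connectedComponentsWithStats(mask.astype(np.uint8))
        for i in range(1,k):
            if st[i,4]>amin:
                q=P[l==i]; print(n,name,c[i].round(),st[i,4],'mean',np.median(q,0).round(3),'lo',np.percentile(q,3,0).round(3),'hi',np.percentile(q,97,0).round(3))
    R=(P[...,0]>.25)&(P[...,0]<.95)&(abs(P[...,1])<.6)&(d>0)
    comps(R&(S<50)&(V>110)&(Z>.008)&(Z<.055)&(P[...,1]<-.1),'white')
    # cup rims
    comps(R&(abs(Z-.048)<.006)&(S<50)&(P[...,1]<-.1),'rim',8)
    comps(R&(H>5)&(H<25)&(S>90)&(abs(Z-.008)<.006),'cork',200)
    comps(R&(H>5)&(H<25)&(S>60)&(Z>.15),'handle',20)
    comps(R&(H>5)&(H<14)&(S>180)&(Z<.06),'orange',20)
    comps(R&(H>80)&(H<97)&(S>90)&(Z<.03),'peg',20)
    comps(R&(H>98)&(H<125)&(S>90)&(Z<.2),'blue',200)
    T=R&(Z>.022)&(Z<.045)&(P[...,0]>.45)&(S<60)
    k,l,st,c=cv2.connectedComponentsWithStats(T.astype(np.uint8))
    i=1+np.argmax(st[1:,4]); q=P[l==i][:,:2].astype(np.float32)
    print(n,'tray',cv2.minAreaRect(q),cv2.boxPoints(cv2.minAreaRect(q)).round(3).tolist())
m,im,d=load('wrist')
def pt(u,v,z): return plane(m,np.array(u),np.array(v),z,'wrist').round(4)
print('rim corners',pt(192,37,.036),pt(363,22,.036)); print('handle ends',pt(272,250,.205),pt(350,135,.205))
print('red,yel,dial',pt(279,303,.04),pt(274,319,.04),pt(303,318,.06))
E
python3 m.py
```

```text
side white [336. 250.] 129 mean [ 0.647 -0.17   0.045] lo [ 0.629 -0.183  0.039] hi [ 0.688 -0.145  0.053]
side white [329. 264.] 479 mean [ 0.606 -0.202  0.019] lo [ 0.551 -0.213  0.009] hi [ 0.738 -0.105  0.032]
side white [256. 266.] 399 mean [ 0.426 -0.15   0.036] lo [ 0.403 -0.164  0.011] hi [ 0.449 -0.114  0.052]
side white [282. 293.] 470 mean [ 0.449 -0.27   0.035] lo [ 0.426 -0.286  0.01 ] hi [ 0.472 -0.238  0.052]
side white [297. 319.] 540 mean [ 0.446 -0.364  0.035] lo [ 0.422 -0.383  0.011] hi [ 0.468 -0.335  0.052]
side rim [312. 247.] 11 mean [ 0.596 -0.128  0.043] lo [ 0.589 -0.135  0.042] hi [ 0.604 -0.119  0.044]
side rim [335. 250.] 118 mean [ 0.645 -0.171  0.045] lo [ 0.628 -0.19   0.042] hi [ 0.666 -0.153  0.053]
side rim [359. 250.] 11 mean [ 0.711 -0.188  0.043] lo [ 0.706 -0.199  0.042] hi [ 0.716 -0.178  0.044]
side rim [256. 262.] 138 mean [ 0.427 -0.137  0.048] lo [ 0.403 -0.164  0.042] hi [ 0.451 -0.113  0.052]
side rim [324. 262.] 16 mean [ 0.597 -0.2    0.043] lo [ 0.581 -0.211  0.042] hi [ 0.605 -0.192  0.044]
side rim [282. 288.] 164 mean [ 0.449 -0.26
[... 2232 characters left out ...]
g [223. 209.] 107 mean [ 0.578 -0.329  0.005] lo [ 0.542 -0.355 -0.002] hi [ 0.613 -0.32   0.011]
scene blue [259. 250.] 1609 mean [0.668 0.061 0.101] lo [ 0.605 -0.018  0.031] hi [0.713 0.09  0.135]
scene tray ((0.6391570568084717, -0.01002049446105957), (0.19386278092861176, 0.39324671030044556), 5.177694797515869) [[0.5249999761581421, 0.1770000010728836], [0.5600000023841858, -0.2150000035762787], [0.753000020980835, -0.19699999690055847], [0.7179999947547913, 0.19499999284744263]]
rim corners [0.5275 0.1701 0.036 ] [0.7134 0.1873 0.036 ]
handle ends [ 0.6185 -0.0031  0.205 ] [0.6621 0.0646 0.205 ]
red,yel,dial [ 0.6217 -0.1416  0.04  ] [ 0.6153 -0.1657  0.04  ] [ 0.6502 -0.1507  0.06  ]
```

Call:
jog_arm --rows '[-0.09, 0.01, 0.02, 0, 0, 0, 1, -0.18, 0.02, 0.04, 0, 0, 0, 1, -0.269, 0.0325, 0.0625, 0, 0, 0, 1, -0.269, 0.0325, 0.0625, 0, 0, 0, 1, -0.269, 0.0325, 0.0625, 0, 0, 0, 1]'

```text
t: 0.65
tool_pos: [0.6506, -0.2197, 0.1708]
eef_rot: [-2.225, -2.217, 0.002]
ft_force: [-0.4, 0.2, 0.2]
grip_width: 0.0872
grasp_force: 0.0
```

Run:
```python
from h import *
m,im,d=cam('wrist'); o=ctrl.get_obs(); print(o['t'],o['tool_pos'],o['eef_rot'],o['ft_force'])
cv2.imwrite('pics/w1.png',im); np.savez('w10.npz',im=im,d=d,**{k:np.array(v) for k,v in m.items()})
```

```text
0.7 [ 0.65067302 -0.22190993  0.17025205] [ 2.22643947  2.21522553 -0.00354446] [ 0.87507225 -1.28541455 -0.22940505]
```

View pics/w1.png

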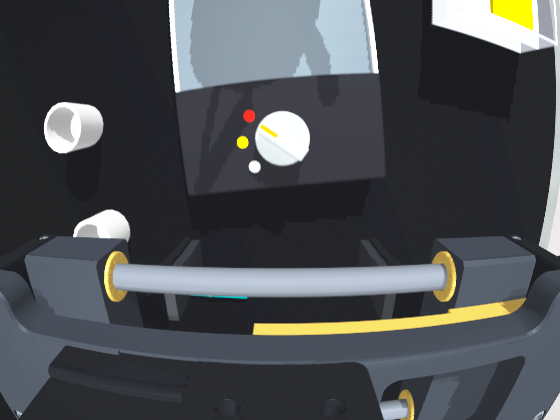

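The dial's disc is centred at about (282,138). Its bar points up-left to the red dot at (249,116), so it is set to high. The yellow dot is at (242,142) and the white at (254,167).

Run:
```python
from h import *
m=np.load('w10.npz');im=m['im']
p=lambda u,v,z:plane(m,np.array(u),np.array(v),z,'wrist')
hsv=cv2.cvtColor(im,cv2.COLOR_BGR2HSV)
k,l,st,c=cv2.connectedComponentsWithStats(((hsv[...,2]>150)).astype(np.uint8)[100:180,220:330])
for i in range(1,k):
    if st[i,4]>15: print(c[i]+[220,100],st[i,4],p(*(c[i]+[220,100]),.044).round(4))
# disc edge: left/right/top/bottom
mk=(hsv[...,1]<60)&(hsv[...,2]>120); mk[:, :258]=0; mk[:105]=0; mk[175:]=0; mk[:,330:]=0
v,u=np.nonzero(mk); Q=p(u,v,.044); print(Q.min(0),Q.max(0),cv2.minEnclosingCircle(Q[:,:2].astype(np.float32)))
for z in(.04,):print('red,yel,wh',[p(a,b,z).round(4) for a,b in((249,116),(242,142),(254,167))])
D=[p(a,b,.04)[:2] for a,b in((249,116),(242,142),(254,167))]
print('line',p(262,127,.073),p(276,135,.073))
```

```text
[248.69672131 115.59836066] 122 [ 0.6221 -0.1423  0.044 ]
[282.35774059 137.9292887 ] 2390 [ 0.6517 -0.1625  0.044 ]
[242.21774194 141.99193548] 124 [ 0.616  -0.1657  0.044 ]
[254.29508197 166.33606557] 122 [ 0.6264 -0.1878  0.044 ]
[ 0.62968583 -0.19209821  0.044     ] [ 0.67531013 -0.13850777  0.044     ] ((0.648023247718811, -0.16752633452415466), 0.03076007217168808)
red,yel,wh [array([ 0.622 , -0.1425,  0.04  ]), array([ 0.6153, -0.166 ,  0.04  ]), array([ 0.6258, -0.189 ,  0.04  ])]
line [ 0.63536995 -0.15230673  0.073     ] [ 0.64644191 -0.1588231   0.073     ]
```

Call:
jog_arm --rows '[0.02, 0, 0, 0, 0, -0.0233, 1, 0.04, 0, 0, 0, 0, -0.0466, 1, 0.066, 0.001, 0, 0, 0, -0.07, 1, 0.066, 0.001, 0, 0, 0, -0.0933, 1, 0.066, 0.001, 0, 0, 0, -0.1165, 1]'

```text
t: 1.2
tool_pos: [0.6515, -0.1601, 0.1725]
eef_rot: [-1.267, -2.873, -0.001]
ft_force: [0.2, -0.5, 0.5]
grip_width: 0.0872
grasp_force: 0.0
```

Call:
jog_arm --rows '[0, 0, 0, 0, 0, -0.02, 1, 0, 0, 0, 0, 0, -0.0391, 1, 0, 0, 0, 0, 0, -0.0391, 1, 0, 0, 0, 0, 0, -0.0391, 1, 0, 0, 0, 0, 0, -0.0391, 1]'

```text
t: 1.7
tool_pos: [0.6517, -0.1619, 0.1725]
eef_rot: [-0.92, -3.004, -0.0]
ft_force: [0.6, -0.2, -0.2]
grip_width: 0.0871
grasp_force: 0.0
```

```bash
cat >> h.py <<'E'
def go(x,y,z,yaw=None):
    """numbers for jog: shift (scaled) from measured pose in tool axes; yaw=deg world of tool y axis, tool down"""
    o=ctrl.get_obs(); R=Ro.from_rotvec(o['eef_rot']); s=R.inv().apply(np.array([x,y,z])-o['tool_pos'])/.8
    Y=R.as_matrix()[:,1]; cur=np.degrees(np.arctan2(Y[1],Y[0])); yaw=cur if yaw is None else yaw
    a=np.radians(yaw); T=np.array([[-np.sin(a),np.cos(a),0],[np.cos(a),np.sin(a),0],[0,0,-1]]).T
    w=(R.inv()*Ro.from_matrix(T)).as_rotvec(degrees=True)/360
    print('t',round(o['t'],2),'pos',o['tool_pos'].round(4),'yaw',round(cur,1),'tilt',round(np.degrees(np.arccos(-R.as_matrix()[2,2])),2),'q6',round(o['q'][5],2),'shift',s.round(4),'turn',w.round(4),'grip',round(o['grip_width'],4),round(o['grasp_force'],1),'F',o['ft_force'].round(1))
E
python3 -c "
from h import *
go(.652,-.162,.047,56)"
```

```text
t 1.7 pos [ 0.6517 -0.1619  0.1725] yaw 55.9 tilt 0.02 q6 -1.39 shift [-4.000e-04  1.000e-04  1.569e-01] turn [ 0.     -0.0001 -0.0002] grip 0.0871 0.0 F [ 0.6 -0.2 -0.2]
```

Call:
jog_arm --rows '[0, 0, 0.05, 0, 0, 0, 1, 0, 0, 0.1, 0, 0, 0, 1, 0, 0, 0.14, 0, 0, 0, 1, 0, 0, 0.1569, 0, 0, 0, 1, 0, 0, 0.1569, 0, 0, 0, 1]'

```text
t: 2.2
tool_pos: [0.6503, -0.1617, 0.0448]
eef_rot: [-0.918, -3.0, -0.001]
ft_force: [0.2, 0.3, 0.2]
grip_width: 0.0867
grasp_force: 0.0
```

Call:
jog_arm --rows '[0, 0, 0, 0, 0, 0, 0, 0, 0, 0, 0, 0, 0, 0, 0, 0, 0, 0, 0, 0, 0, 0, 0, 0, 0, 0, 0, 0, 0, 0, 0, 0, 0, 0, 0]'

```text
t: 2.7
tool_pos: [0.6522, -0.1625, 0.0479]
eef_rot: [0.918, 3.003, -0.0]
ft_force: [-0.3, 0.2, 0.3]
grip_width: 0.0551
grasp_force: 0.0
```

Call:
jog_arm --rows '[0, 0, 0, 0, 0, 0, 0, 0, 0, 0, 0, 0, 0, 0, 0, 0, 0, 0, 0, 0, 0, 0, 0, 0, 0, 0, 0, 0, 0, 0, 0, 0, 0, 0, 0]'

```text
t: 3.2
tool_pos: [0.6518, -0.1623, 0.0469]
eef_rot: [-0.918, -3.004, -0.0]
ft_force: [2.3, 5.2, 0.7]
grip_width: 0.0148
grasp_force: 4.4
```

Call:
jog_arm --rows '[0, 0, 0, 0, 0, 0, 0, 0, 0, 0, 0, 0, 0, 0, 0, 0, 0, 0, 0, 0, 0]'

```text
t: 3.5
tool_pos: [0.6524, -0.1614, 0.047]
eef_rot: [0.918, 3.004, 0.002]
ft_force: [2.9, 5.1, -1.6]
grip_width: 0.0125
grasp_force: 30.0
```

Call:
jog_arm --rows '[0, 0, 0, 0, 0, -0.02, 0, 0, 0, 0, 0, 0, -0.04, 0, 0, 0, 0, 0, 0, -0.06, 0, 0, 0, 0, 0, 0, -0.08, 0, 0, 0, 0, 0, 0, -0.1, 0]'

```text
t: 4.0
tool_pos: [0.6523, -0.1615, 0.0469]
eef_rot: [-0.063, 3.14, 0.001]
ft_force: [3.1, 4.4, -1.0]
grip_width: 0.0128
grasp_force: 30.0
```

Call:
jog_arm --rows '[0, 0, 0, 0, 0, -0.02, 0, 0, 0, 0, 0, 0, -0.04, 0, 0, 0, 0, 0, 0, -0.06, 0, 0, 0, 0, 0, 0, -0.08, 0, 0, 0, 0, 0, 0, -0.095, 0]'

```text
t: 4.5
tool_pos: [0.6524, -0.1617, 0.0469]
eef_rot: [-0.983, 2.983, 0.0]
ft_force: [3.4, 3.2, -1.3]
grip_width: 0.0131
grasp_force: 30.0
```

```bash
python3 -c "
from h import *
go(.652,-.162,.047,133)"
```

```text
t 4.5 pos [ 0.6524 -0.1617  0.0469] yaw 126.5 tilt 0.08 q6 -2.62 shift [ 0.0006 -0.     -0.0001] turn [-0.      0.0002 -0.0181] grip 0.0131 30.0 F [ 3.4  3.2 -1.3]
```

Call:
jog_arm --rows '[0, 0, 0, 0, 0, -0.0195, 0, 0, 0, 0, 0, 0, -0.0195, 0, 0, 0, 0, 0, 0, -0.0195, 0, 0, 0, 0, 0, 0, -0.0195, 0.4, 0, 0, 0, 0, 0, -0.0195, 0.5]'

```text
t: 5.0
tool_pos: [0.6512, -0.1631, 0.047]
eef_rot: [1.155, -2.92, 0.001]
ft_force: [-0.1, 0.2, 0.8]
grip_width: 0.0222
grasp_force: 0.0
```

Call:
jog_arm --rows '[0, 0, 0, 0, 0, 0, 0.5, 0, 0, 0, 0, 0, 0, 0.5, 0, 0, 0, 0, 0, 0, 0.5, 0, 0, -0.06, 0, 0, 0, 0.7, 0, 0, -0.12, 0, 0, 0, 1]'

```text
t: 5.5
tool_pos: [0.6501, -0.1619, 0.1414]
eef_rot: [1.155, -2.917, -0.007]
ft_force: [0.9, 0.7, -0.0]
grip_width: 0.0521
grasp_force: 0.0
```

```bash
python3 -c "
from h import *
go(.6,-.24,.17,0)"
```

```text
t 5.5 pos [ 0.6501 -0.1619  0.1414] yaw 133.2 tilt 0.35 q6 -2.74 shift [ 0.1126 -0.028  -0.0356] turn [-0.     -0.0012  0.37  ] grip 0.0521 0.0 F [ 0.9  0.7 -0. ]
```

Call:
jog_arm --rows '[0, 0, -0.05, 0, 0, 0.0233, 1, 0, 0, -0.1, 0, 0, 0.0466, 1, 0, 0, -0.15, 0, 0, 0.07, 1, 0, 0, -0.18, 0, 0, 0.0933, 1, 0, 0, -0.18, 0, 0, 0.116, 1]'

```text
t: 6.0
tool_pos: [0.654, -0.1635, 0.2928]
eef_rot: [-0.031, 3.132, -0.007]
ft_force: [-0.2, 0.3, -0.8]
grip_width: 0.0852
grasp_force: 0.0
```

Call:
jog_arm --rows '[0, 0, 0, 0, 0, 0.0233, 1, 0, 0, 0, 0, 0, 0.0466, 1, 0, 0, 0, 0, 0, 0.07, 1, 0, 0, 0, 0, 0, 0.0933, 1, 0, 0, 0, 0, 0, 0.116, 1]'

```text
t: 6.5
tool_pos: [0.6515, -0.1624, 0.2869]
eef_rot: [-1.091, -2.946, 0.0]
ft_force: [-0.1, -0.1, -0.7]
grip_width: 0.0868
grasp_force: 0.0
```

Call:
jog_arm --rows '[0, 0, 0, 0, 0, 0.0233, 1, 0, 0, 0, 0, 0, 0.0466, 1, 0, 0, 0, 0, 0, 0.07, 1, 0, 0, 0, 0, 0, 0.0933, 1, 0, 0, 0, 0, 0, 0.116, 1]'

```text
t: 7.0
tool_pos: [0.6515, -0.1625, 0.2869]
eef_rot: [-2.069, -2.363, 0.001]
ft_force: [-1.1, -0.4, 0.2]
grip_width: 0.087
grasp_force: 0.0
```

Call:
jog_arm --rows '[0, 0, 0, 0, 0, 0.0233, 1, 0, 0, 0, 0, 0, 0.0466, 1, 0, 0, 0, 0, 0, 0.07, 1, 0, 0, 0, 0, 0, 0.0933, 1, 0, 0, 0, 0, 0, 0.113, 1]'

```text
t: 7.5
tool_pos: [0.6515, -0.1625, 0.2869]
eef_rot: [-2.762, -1.498, 0.001]
ft_force: [-0.2, -0.1, -0.5]
grip_width: 0.087
grasp_force: 0.0
```

Run:
```python
from h import *
m,im,d=cam('wrist'); cv2.imwrite('pics/w2.png',im); np.savez('w20.npz',im=im,d=d,**{k:np.array(v) for k,v in m.items()})
go(.6403,.031,.28,-33)
m,im,d=cam('side'); c=cv2.resize(im[225:275,290:380],None,fx=6,fy=6,interpolation=cv2.INTER_CUBIC)
w=cv2.imread('pics/w2.png'); cv2.imwrite('pics/c2.png',np.vstack([w,np.pad(c[:180],((0,0),(0,20),(0,0)))]) if 0 else np.vstack([cv2.resize(w,(540,405)),c[60:240]]))
```

```text
t 7.55 pos [ 0.6515 -0.1625  0.287 ] yaw -33.2 tilt 0.02 q6 0.17 shift [ 0.1946 -0.1442  0.0087] turn [-0.      0.0001 -0.0006] grip 0.0874 0.0 F [-0.2  0.3  0.3]
```

View pics/c2.png

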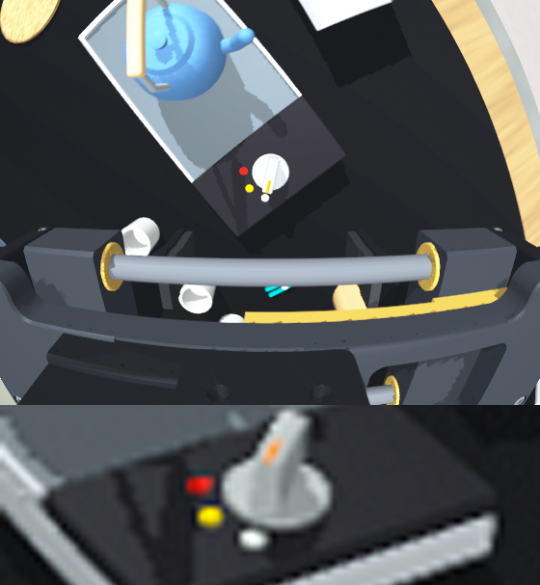

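The wrist view shows the orange line pointing at the white dot (265,198), so the dial is off. Next is the handle.

Call:
jog_arm --rows '[0.05, -0.036, 0, 0, 0, 0, 1, 0.1, -0.072, 0, 0, 0, 0, 1, 0.15, -0.108, 0, 0, 0, 0, 1, 0.195, -0.144, 0.02, 0, 0, 0, 1, 0.195, -0.144, 0.03, 0, 0, 0, 1]'

```text
t: 8.1
tool_pos: [0.6372, 0.0374, 0.2623]
eef_rot: [-2.747, -1.517, 0.001]
ft_force: [-0.0, -0.1, 0.2]
grip_width: 0.0872
grasp_force: 0.0
```

Call:
jog_arm --rows '[0, 0, 0, 0, 0, 0, 1, 0, 0, 0.04, 0, 0, 0, 1, 0, 0, 0.08, 0, 0, 0, 1, 0, 0, 0.105, 0, 0, 0, 1, 0, 0, 0.105, 0, 0, 0, 1]'

```text
t: 8.6
tool_pos: [0.6374, 0.0292, 0.176]
eef_rot: [-2.755, -1.503, 0.009]
ft_force: [-0.6, 0.1, 0.4]
grip_width: 0.0868
grasp_force: 0.0
```

Run:
```python
from h import *
m,im,d=cam('side'); a=im[110:260,240:390]; m,im,d=cam('scene'); b=im[150:300,190:340]
cv2.imwrite('pics/c3.png',np.hstack([cv2.resize(x,(390,390)) for x in(a,b)]))
go(.641,.032,.179,-33)
```

```text
t 8.7 pos [0.64   0.0295 0.1796] yaw -32.8 tilt 0.05 q6 0.44 shift [ 0.0033 -0.0007  0.0007] turn [ 0.0001 -0.      0.0006] grip 0.087 0.0 F [ 0.3 -0.   0.2]
```

View pics/c3.png

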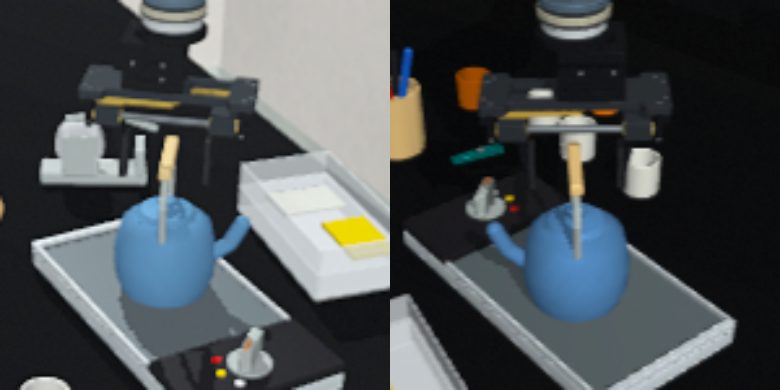

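The fingers straddle the wooden bar in both crops (bar at about (168,158) left and (575,168) right), so I close the gripper.

Call:
jog_arm --rows '[0, 0, 0, 0, 0, 0, 0, 0, 0, 0, 0, 0, 0, 0, 0, 0, 0, 0, 0, 0, 0, 0, 0, 0, 0, 0, 0, 0, 0, 0, 0, 0, 0, 0, 0]'

```text
t: 9.2
tool_pos: [0.6393, 0.0313, 0.1794]
eef_rot: [2.757, 1.506, 0.001]
ft_force: [-0.3, 0.0, -0.8]
grip_width: 0.0548
grasp_force: 0.0
```

Call:
jog_arm --rows '[0, 0, 0, 0, 0, 0, 0, 0, 0, 0, 0, 0, 0, 0, 0, 0, 0, 0, 0, 0, 0, 0, 0, 0, 0, 0, 0, 0, 0, 0, 0, 0, 0, 0, 0]'

```text
t: 9.7
tool_pos: [0.6397, 0.0309, 0.1791]
eef_rot: [2.756, 1.505, 0.001]
ft_force: [2.1, -2.0, 1.1]
grip_width: 0.0146
grasp_force: 1.2
```

Call:
jog_arm --rows '[0, 0, 0, 0, 0, 0, 0, 0, 0, 0, 0, 0, 0, 0, 0, 0, 0, 0, 0, 0, 0]'

```text
t: 10.0
tool_pos: [0.6397, 0.0309, 0.1791]
eef_rot: [2.757, 1.505, 0.001]
ft_force: [1.6, -0.3, -0.5]
grip_width: 0.0136
grasp_force: 29.9
```

```bash
python3 -c "
from h import *
go(.463,.347,.24,-33)"
```

```text
t 10.0 pos [0.6397 0.0309 0.1791] yaw -32.7 tilt 0.06 q6 0.45 shift [ 0.213  -0.3993 -0.0765] turn [ 0.0002 -0.      0.0008] grip 0.0136 29.9 F [ 1.6 -0.3 -0.5]
```

Call:
jog_arm --rows '[0, 0, -0.01, 0, 0, 0, 0, 0, 0, -0.025, 0, 0, 0, 0, 0, 0, -0.05, 0, 0, 0, 0, 0, 0, -0.075, 0, 0, 0, 0, 0, 0, -0.09, 0, 0, 0, 0]'

```text
t: 10.5
tool_pos: [0.6392, 0.0314, 0.2527]
eef_rot: [2.757, 1.506, 0.001]
ft_force: [0.5, -0.5, -6.6]
grip_width: 0.0141
grasp_force: 29.9
```

Call:
jog_arm --rows '[0.008, -0.015, 0, 0, 0, 0, 0, 0.023, -0.044, 0, 0, 0, 0, 0, 0.041, -0.077, 0, 0, 0, 0, 0, 0.06, -0.112, 0, 0, 0, 0, 0, 0.078, -0.147, 0, 0, 0, 0, 0]'

```text
t: 11.0
tool_pos: [0.5713, 0.149, 0.2496]
eef_rot: [-2.755, -1.504, 0.005]
ft_force: [0.1, 0.8, -6.2]
grip_width: 0.0136
grasp_force: 29.9
```

Call:
jog_arm --rows '[0.02, -0.036, 0, 0, 0, 0, 0, 0.038, -0.072, 0, 0, 0, 0, 0, 0.057, -0.107, 0, 0, 0, 0, 0, 0.076, -0.143, 0, 0, 0, 0, 0, 0.093, -0.175, 0, 0, 0, 0, 0]'

```text
t: 11.5
tool_pos: [0.4931, 0.2872, 0.2498]
eef_rot: [-2.755, -1.506, 0.006]
ft_force: [-0.3, 0.3, -5.3]
grip_width: 0.0136
grasp_force: 29.9
```

Call:
jog_arm --rows '[0.015, -0.028, 0, 0, 0, 0, 0, 0.026, -0.05, 0, 0, 0, 0, 0, 0.035, -0.067, 0, 0, 0, 0, 0, 0.04, -0.077, 0, 0, 0, 0, 0, 0.04, -0.077, 0, 0, 0, 0, 0]'

```text
t: 12.0
tool_pos: [0.4606, 0.3466, 0.2506]
eef_rot: [-2.755, -1.507, 0.002]
ft_force: [0.6, 0.9, -6.6]
grip_width: 0.0135
grasp_force: 29.9
```

Run:
```python
from h import *
go(.463,.347,.16,-33)
m,im,d=cam('side'); a=im[80:290,130:410]; m,im,d=cam('scene'); b=im[170:380,270:550]
cv2.imwrite('pics/c4.png',np.hstack([cv2.resize(x,(400,300)) for x in(a,b)]))
```

```text
t 12.0 pos [0.4606 0.3466 0.2506] yaw -32.6 tilt 0.09 q6 1.02 shift [0.0021 0.0024 0.1132] turn [-0.0002  0.0001  0.001 ] grip 0.0135 29.9 F [ 0.6  0.9 -6.6]
```

View pics/c4.png

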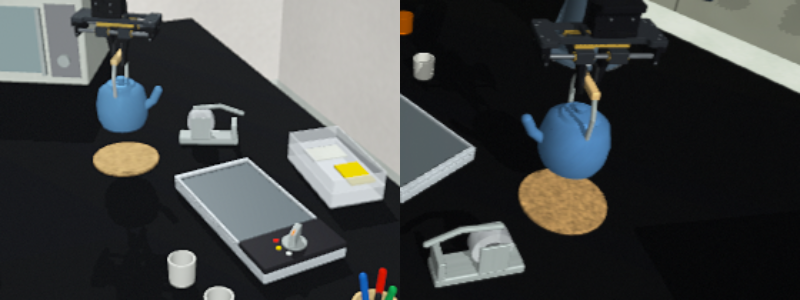

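The pot hangs upright over the cork disc, at (125,158) in the left crop. Lowering it.

Call:
jog_arm --rows '[0.001, 0.002, 0.03, 0, 0, 0, 0, 0.002, 0.002, 0.065, 0, 0, 0, 0, 0.002, 0.002, 0.095, 0, 0, 0, 0, 0.002, 0.002, 0.108, 0, 0, 0, 0, 0.002, 0.002, 0.113, 0, 0, 0, 0]'

```text
t: 12.6
tool_pos: [0.4642, 0.3452, 0.1595]
eef_rot: [2.758, 1.504, -0.004]
ft_force: [-0.1, -0.5, -5.6]
grip_width: 0.0136
grasp_force: 30.0
```

Call:
jog_arm --rows '[0, 0, 0.001, 0, 0, 0, 0, 0, 0, 0.003, 0, 0, 0, 0, 0, 0, 0.004, 0, 0, 0, 0, 0, 0, 0.004, 0, 0, 0, 0]'

```text
t: 13.0
tool_pos: [0.4645, 0.3464, 0.1582]
eef_rot: [2.757, 1.506, 0.002]
ft_force: [-0.3, 0.6, -6.4]
grip_width: 0.0136
grasp_force: 30.0
```

Call:
jog_arm --rows '[0, 0, 0.001, 0, 0, 0, 0, 0, 0, 0.002, 0, 0, 0, 0, 0, 0, 0.0025, 0, 0, 0, 0, 0, 0, 0.0025, 0, 0, 0, 0]'

```text
t: 13.4
tool_pos: [0.4647, 0.3464, 0.1569]
eef_rot: [2.757, 1.506, 0.003]
ft_force: [-1.7, -2.0, 6.3]
grip_width: 0.0137
grasp_force: 30.0
```

Contact: Fz went from −6 to +6 N. I ease up slightly, release, and rise straight up.

Call:
jog_arm --rows '[0, 0, -0.0008, 0, 0, 0, 0, 0, 0, -0.0008, 0, 0, 0, 0.4, 0, 0, -0.0008, 0, 0, 0, 0.7, 0, 0, -0.0008, 0, 0, 0, 1, 0, 0, -0.0008, 0, 0, 0, 1]'

```text
t: 13.9
tool_pos: [0.4642, 0.3463, 0.1559]
eef_rot: [-2.757, -1.506, -0.0]
ft_force: [-0.8, 0.5, -0.1]
grip_width: 0.0379
grasp_force: 0.0
```

Call:
jog_arm --rows '[0, 0, 0, 0, 0, 0, 1, 0, 0, 0, 0, 0, 0, 1, 0, 0, 0, 0, 0, 0, 1, 0, 0, 0, 0, 0, 0, 1, 0, 0, 0, 0, 0, 0, 1]'

```text
t: 14.4
tool_pos: [0.4641, 0.3462, 0.1561]
eef_rot: [-2.757, -1.506, -0.0]
ft_force: [0.5, 1.2, 0.1]
grip_width: 0.0776
grasp_force: 0.0
```

Call:
jog_arm --rows '[0, 0, 0, 0, 0, 0, 1, 0, 0, -0.05, 0, 0, 0, 1, 0, 0, -0.1, 0, 0, 0, 1, 0, 0, -0.13, 0, 0, 0, 1, 0, 0, -0.13, 0, 0, 0, 1]'

```text
t: 14.9
tool_pos: [0.4665, 0.3475, 0.2644]
eef_rot: [2.757, 1.506, 0.015]
ft_force: [-0.1, -0.5, -0.3]
grip_width: 0.087
grasp_force: 0.0
```

Run:
```python
from h import *
m,im,d=cam('scene'); P=cloud(m,d); cv2.imwrite('pics/s5.png',im)
h=cv2.cvtColor(im,cv2.COLOR_BGR2HSV); Z=P[...,2]
k=(h[...,0]>98)&(h[...,0]<125)&(h[...,1]>90)&(P[...,1]>.2)&(Z<.2); q=P[k]; print(k.sum(),q.min(0),q.max(0),np.median(q,0))
k=(h[...,0]>5)&(h[...,0]<25)&(h[...,1]>60)&(Z>.15)&(Z<.2)&(P[...,1]>.2);q=P[k];print('handle',k.sum(),np.percentile(q,3,0),np.percentile(q,97,0))
go(.463,.1,.26,0)
m,im,d=cam('side');P=cloud(m,d,'side');h=cv2.cvtColor(im,cv2.COLOR_BGR2HSV)
k=(abs(P[...,2]-.048)<.006)&(h[...,1]<50)&(P[...,1]<-.05)&(P[...,0]<.55)&(P[...,0]>.3)
n,l,st,c=cv2.connectedComponentsWithStats(k.astype(np.uint8))
for i in range(1,n):
    if st[i,4]>60: q=P[l==i]; a,b=np.percentile(q,3,0),np.percentile(q,97,0); print('cup',((a+b)/2).round(4),(b-a).round(3))
```

```text
2485 [-0.17061363  0.21224342 -0.01398781] [1.02067308 0.75240969 0.14422174] [0.49201468 0.37144683 0.07373127]
handle 226 [-0.38174354  0.28466173  0.17111462] [0.49172454 0.38607161 0.19774241]
t 14.95 pos [0.4651 0.3467 0.2621] yaw -32.7 tilt 0.26 q6 1.02 shift [-0.2609  0.1645  0.0019] turn [ 0.0006 -0.0005 -0.0909] grip 0.0867 0.0 F [ 0.4  0.5 -0.3]
cup [ 0.4262 -0.1392  0.0471] [0.048 0.049 0.01 ]
cup [ 0.4484 -0.2619  0.0477] [0.047 0.05  0.011]
cup [ 0.4457 -0.3589  0.0476] [0.048 0.048 0.01 ]
```

View pics/s5.png

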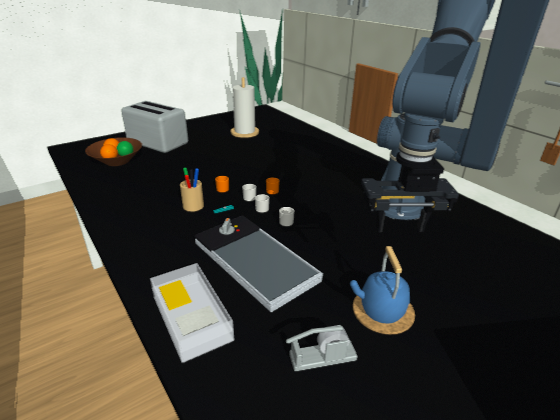

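The pot stands on the cork at (386,298) and three white cups remain. The oranges are at (222,184) and (273,186).

Call:
jog_arm --rows '[-0.03, 0.016, 0, 0, 0, -0.0182, 1, -0.08, 0.043, 0, 0, 0, -0.0364, 1, -0.135, 0.072, 0, 0, 0, -0.0546, 1, -0.185, 0.1, 0, 0, 0, -0.0727, 1, -0.235, 0.126, 0, 0, 0, -0.0909, 1]'

```text
t: 15.5
tool_pos: [0.4457, 0.1318, 0.2583]
eef_rot: [-2.214, -2.225, 0.005]
ft_force: [0.9, -0.5, -0.2]
grip_width: 0.0873
grasp_force: 0.0
```

Run:
```python
from h import *
m=np.load('side0.npz')
for u,v in((255,325),(344,344),(390,325)): print(plane(m,np.array(u),np.array(v),.045 if u<390 else .01,'side').round(3))
go(.4275,-.138,.1,0)
```

```text
[ 0.345 -0.352  0.045]
[ 0.503 -0.477  0.045]
[ 0.65  -0.438  0.01 ]
t 15.5 pos [0.4457 0.1318 0.2583] yaw 0.3 tilt 0.22 q6 0.04 shift [-0.3371 -0.0237  0.1981] turn [-0.0006  0.0001  0.0008] grip 0.0873 0.0 F [ 0.9 -0.5 -0.2]
```

Call:
jog_arm --rows '[-0.06, -0.004, 0.01, 0, 0, 0, 1, -0.12, -0.008, 0.03, 0, 0, 0, 1, -0.18, -0.013, 0.06, 0, 0, 0, 1, -0.24, -0.017, 0.09, 0, 0, 0, 1, -0.29, -0.02, 0.12, 0, 0, 0, 1]'

```text
t: 16.0
tool_pos: [0.4302, -0.0956, 0.1648]
eef_rot: [-2.221, -2.22, 0.001]
ft_force: [0.9, -0.0, -0.7]
grip_width: 0.087
grasp_force: 0.0
```

Call:
jog_arm --rows '[-0.03, -0.002, 0.03, 0, 0, 0, 1, -0.046, -0.0035, 0.06, 0, 0, 0, 1, -0.046, -0.0035, 0.075, 0, 0, 0, 1, -0.046, -0.0035, 0.075, 0, 0, 0, 1, -0.046, -0.0035, 0.075, 0, 0, 0, 1]'

```text
t: 16.5
tool_pos: [0.4278, -0.1303, 0.1057]
eef_rot: [-2.219, -2.219, 0.001]
ft_force: [-0.4, 0.5, -0.3]
grip_width: 0.087
grasp_force: 0.0
```

Run:
```python
from h import *
go(.4275,-.138,.016,0)
```

```text
t 16.5 pos [ 0.4278 -0.1303  0.1057] yaw -0.0 tilt 0.18 q6 -0.55 shift [-0.0098 -0.      0.1122] turn [-0.0004 -0.0003 -0.    ] grip 0.087 0.0 F [-0.4  0.5 -0.3]
```

Call:
jog_arm --rows '[-0.0095, 0, 0.02, 0, 0, 0, 1, -0.0095, 0, 0.06, 0, 0, 0, 1, -0.0095, 0, 0.095, 0, 0, 0, 1, -0.0095, 0, 0.111, 0, 0, 0, 1, -0.0095, 0, 0.111, 0, 0, 0, 0.7]'

```text
t: 17.0
tool_pos: [0.4282, -0.1377, 0.0169]
eef_rot: [-2.219, -2.221, 0.001]
ft_force: [-0.2, 0.4, 0.1]
grip_width: 0.0838
grasp_force: 0.0
```

Call:
jog_arm --rows '[0, 0, 0, 0, 0, 0, 0, 0, 0, 0, 0, 0, 0, 0, 0, 0, 0, 0, 0, 0, 0, 0, 0, 0, 0, 0, 0, 0, 0, 0, 0, 0, 0, 0, 0]'

```text
t: 17.5
tool_pos: [0.4291, -0.1388, 0.0185]
eef_rot: [2.221, 2.221, 0.0]
ft_force: [-0.1, 0.6, 5.0]
grip_width: 0.0506
grasp_force: 29.8
```

Call:
jog_arm --rows '[0, 0, 0, 0, 0, 0, 0, 0, 0, 0, 0, 0, 0, 0, 0, 0, 0, 0, 0, 0, 0]'

```text
t: 17.8
tool_pos: [0.4291, -0.1388, 0.0185]
eef_rot: [2.221, 2.22, 0.001]
ft_force: [0.5, 1.3, 6.4]
grip_width: 0.0513
grasp_force: 29.8
```

Run:
```python
from h import *
go(.6256,.1187,.11,5)
```

```text
t 17.8 pos [ 0.4291 -0.1388  0.0185] yaw -0.0 tilt 0.07 q6 -0.56 shift [ 0.3218  0.2457 -0.1144] turn [ 0.0002  0.0001 -0.0139] grip 0.0513 29.8 F [0.5 1.3 6.4]
```

Call:
jog_arm --rows '[0, 0, -0.03, 0, 0, 0, 0, 0, 0, -0.075, 0, 0, 0, 0, 0.04, 0.03, -0.115, 0, 0, 0, 0, 0.085, 0.065, -0.125, 0, 0, 0, 0, 0.13, 0.1, -0.125, 0, 0, -0.005, 0]'

```text
t: 18.3
tool_pos: [0.5106, -0.034, 0.1199]
eef_rot: [2.185, 2.252, 0.003]
ft_force: [0.7, -0.7, -0.7]
grip_width: 0.0504
grasp_force: 29.9
```

Call:
jog_arm --rows '[0.045, 0.035, 0, 0, 0, -0.003, 0, 0.09, 0.07, 0, 0, 0, -0.006, 0, 0.135, 0.105, 0, 0, 0, -0.009, 0, 0.17, 0.13, 0, 0, 0, -0.009, 0, 0.192, 0.1457, 0, 0, 0, -0.009, 0]'

```text
t: 18.8
tool_pos: [0.6213, 0.1253, 0.1174]
eef_rot: [-2.119, -2.319, -0.001]
ft_force: [-0.4, -1.0, -1.3]
grip_width: 0.0507
grasp_force: 29.9
```

Call:
jog_arm --rows '[0, 0, 0, 0, 0, 0, 0, 0, 0, 0, 0, 0, 0, 0, 0, 0, 0, 0, 0, 0, 0]'

```text
t: 19.1
tool_pos: [0.6191, 0.1216, 0.1173]
eef_rot: [-2.122, -2.315, 0.003]
ft_force: [-0.3, -0.4, -1.8]
grip_width: 0.0506
grasp_force: 29.9
```

Run:
```python
from h import *
go(.6256,.1187,.0485,5)
```

```text
t 19.1 pos [0.6191 0.1216 0.1173] yaw 5.0 tilt 0.13 q6 -0.07 shift [-0.0043  0.0079  0.0859] turn [-0.0004  0.     -0.    ] grip 0.0506 29.9 F [-0.3 -0.4 -1.8]
```

Call:
jog_arm --rows '[-0.004, 0.008, 0.025, 0, 0, 0, 0, -0.004, 0.008, 0.055, 0, 0, 0, 0, -0.004, 0.008, 0.075, 0, 0, 0, 0, -0.004, 0.008, 0.082, 0, 0, 0, 0, -0.004, 0.008, 0.083, 0, 0, 0, 0]'

```text
t: 19.6
tool_pos: [0.6262, 0.1194, 0.0505]
eef_rot: [-2.121, -2.315, 0.002]
ft_force: [1.0, -0.2, -0.9]
grip_width: 0.0508
grasp_force: 29.9
```

Call:
jog_arm --rows '[0, 0, 0.001, 0, 0, 0, 0, 0, 0, 0.0015, 0, 0, 0, 0, 0, 0, 0.0015, 0, 0, 0, 0]'

```text
t: 19.9
tool_pos: [0.6277, 0.12, 0.051]
eef_rot: [2.121, 2.316, 0.002]
ft_force: [-0.3, 0.3, -2.4]
grip_width: 0.0505
grasp_force: 29.9
```

Call:
jog_arm --rows '[0, 0, 0.001, 0, 0, 0, 0, 0, 0, 0.002, 0, 0, 0, 0, 0, 0, 0.002, 0, 0, 0, 0]'

```text
t: 20.2
tool_pos: [0.627, 0.12, 0.0486]
eef_rot: [-2.121, -2.317, 0.0]
ft_force: [0.3, -0.2, -1.3]
grip_width: 0.0508
grasp_force: 29.9
```

Call:
jog_arm --rows '[0, 0, 0.001, 0, 0, 0, 0, 0, 0, 0.0012, 0, 0, 0, 0, 0, 0, 0.0012, 0, 0, 0, 0]'

```text
t: 20.5
tool_pos: [0.627, 0.12, 0.0485]
eef_rot: [2.121, 2.317, 0.0]
ft_force: [-2.4, -0.4, 5.6]
grip_width: 0.0504
grasp_force: 29.8
```

Call:
jog_arm --rows '[0, 0, 0, 0, 0, 0, 0.8, 0, 0, 0, 0, 0, 0, 0.9, 0, 0, 0, 0, 0, 0, 0.9, 0, 0, 0, 0, 0, 0, 0.9, 0, 0, 0, 0, 0, 0, 0.9]'

```text
t: 21.0
tool_pos: [0.6271, 0.12, 0.0474]
eef_rot: [-2.122, -2.317, 0.0]
ft_force: [0.9, -0.5, -0.7]
grip_width: 0.0764
grasp_force: 0.0
```

Call:
jog_arm --rows '[0, 0, -0.02, 0, 0, 0, 1, 0, 0, -0.06, 0, 0, 0, 1, 0, 0, -0.11, 0, 0, 0, 1, 0, 0, -0.13, 0, 0, 0, 1, 0, 0, -0.13, 0, 0, 0, 1]'

```text
t: 21.5
tool_pos: [0.6297, 0.1201, 0.1562]
eef_rot: [2.117, 2.313, 0.009]
ft_force: [-0.8, -0.1, 0.2]
grip_width: 0.0871
grasp_force: 0.0
```

```bash
cat >> h.py <<'E'
def cups(n='side'):
    m,im,d=cam(n);P=cloud(m,d,n);h=cv2.cvtColor(im,cv2.COLOR_BGR2HSV)
    for zr in (.048,.078):
        k=(abs(P[...,2]-zr)<.006)&(h[...,1]<50)&(h[...,2]>90)&(P[...,1]<.2)&(P[...,0]<.75)&(P[...,0]>.3)
        c_,l,st,c=cv2.connectedComponentsWithStats(k.astype(np.uint8))
        for i in range(1,c_):
            if st[i,4]>60: q=P[l==i]; a,b=np.percentile(q,3,0),np.percentile(q,97,0); print('cup',zr,((a+b)/2).round(4),(b-a).round(3))
E
python3 - <<'E'
from h import *
cups(); go(.4505,-.261,.12,0)
E
```

```text
cup 0.048 [ 0.6514 -0.1633  0.0477] [0.044 0.042 0.011]
cup 0.048 [ 0.4492 -0.2617  0.0474] [0.047 0.051 0.01 ]
cup 0.048 [ 0.4453 -0.3586  0.0474] [0.047 0.049 0.01 ]
cup 0.078 [0.6237 0.1189 0.0778] [0.047 0.049 0.01 ]
t 21.55 pos [0.6281 0.12   0.1539] yaw 5.0 tilt 0.24 q6 -0.07 shift [-0.4549 -0.2632  0.0414] turn [0.0007 0.     0.014 ] grip 0.0868 0.0 F [-0.8 -0.6 -0.3]
```

Call:
jog_arm --rows '[-0.03, -0.018, 0, 0, 0, 0, 1, -0.08, -0.046, 0, 0, 0, 0.003, 1, -0.13, -0.075, 0, 0, 0, 0.007, 1, -0.18, -0.104, 0, 0, 0, 0.01, 1, -0.23, -0.133, 0, 0, 0, 0.014, 1]'

```text
t: 22.05
tool_pos: [0.5352, -0.0736, 0.1502]
eef_rot: [-2.22, -2.219, 0.002]
ft_force: [-0.0, -0.8, 0.7]
grip_width: 0.0873
grasp_force: 0.0
```

Call:
jog_arm --rows '[-0.05, -0.028, 0, 0, 0, 0, 1, -0.1, -0.055, 0, 0, 0, 0, 1, -0.15, -0.083, 0, 0, 0, 0, 1, -0.19, -0.108, 0.02, 0, 0, 0, 1, -0.211, -0.12, 0.04, 0, 0, 0, 1]'

```text
t: 22.55
tool_pos: [0.4392, -0.2435, 0.1185]
eef_rot: [-2.224, -2.218, 0.001]
ft_force: [-0.5, 1.1, -0.3]
grip_width: 0.0867
grasp_force: 0.0
```

Call:
jog_arm --rows '[0, 0, 0, 0, 0, 0, 1, 0, 0, 0, 0, 0, 0, 1, 0, 0, 0, 0, 0, 0, 1]'

```text
t: 22.85
tool_pos: [0.4415, -0.2405, 0.1196]
eef_rot: [-2.22, -2.222, -0.0]
ft_force: [-0.2, -0.2, 0.7]
grip_width: 0.087
grasp_force: 0.0
```

Run:
```python
from h import *
go(.4505,-.261,.016,0)
```

```text
t 22.85 pos [ 0.4415 -0.2405  0.1196] yaw 0.1 tilt 0.04 q6 -0.72 shift [-0.0258  0.0112  0.1294] turn [-0.0001 -0.0001  0.0001] grip 0.087 0.0 F [-0.2 -0.2  0.7]
```

Call:
jog_arm --rows '[-0.0258, 0.0112, 0, 0, 0, 0, 1, -0.0258, 0.0112, 0.04, 0, 0, 0, 1, -0.0258, 0.0112, 0.085, 0, 0, 0, 1, -0.0258, 0.0112, 0.12, 0, 0, 0, 1, -0.0258, 0.0112, 0.129, 0, 0, 0, 1]'

```text
t: 23.35
tool_pos: [0.4497, -0.2598, 0.0145]
eef_rot: [-2.216, -2.221, 0.0]
ft_force: [-0.5, -0.1, 0.2]
grip_width: 0.0867
grasp_force: 0.0
```

Call:
jog_arm --rows '[0, 0, 0, 0, 0, 0, 0.8, 0, 0, 0, 0, 0, 0, 0, 0, 0, 0, 0, 0, 0, 0, 0, 0, 0, 0, 0, 0, 0, 0, 0, 0, 0, 0, 0, 0]'

```text
t: 23.85
tool_pos: [0.4507, -0.2625, 0.0174]
eef_rot: [2.22, 2.22, 0.0]
ft_force: [0.1, -0.4, -0.9]
grip_width: 0.0549
grasp_force: 0.0
```

Call:
jog_arm --rows '[0, 0, 0, 0, 0, 0, 0, 0, 0, 0, 0, 0, 0, 0, 0, 0, 0, 0, 0, 0, 0, 0, 0, 0, 0, 0, 0, 0]'

```text
t: 24.25
tool_pos: [0.4506, -0.2625, 0.0171]
eef_rot: [2.221, 2.22, 0.0]
ft_force: [-0.3, 1.2, 5.1]
grip_width: 0.0494
grasp_force: 29.8
```

Run:
```python
from h import *
go(.633,.039,.12,5)
```

```text
t 24.25 pos [ 0.4506 -0.2625  0.0171] yaw -0.0 tilt 0.08 q6 -0.74 shift [ 0.3768  0.228  -0.1287] turn [ 0.0002  0.0001 -0.0139] grip 0.0494 29.8 F [-0.3  1.2  5.1]
```

Call:
jog_arm --rows '[0, 0, -0.03, 0, 0, 0, 0, 0, 0, -0.075, 0, 0, 0, 0, 0.04, 0.024, -0.115, 0, 0, 0, 0, 0.09, 0.054, -0.125, 0, 0, -0.002, 0, 0.14, 0.085, -0.128, 0, 0, -0.005, 0]'

```text
t: 24.75
tool_pos: [0.5193, -0.1498, 0.1204]
eef_rot: [2.186, 2.252, 0.001]
ft_force: [0.5, -0.6, -2.0]
grip_width: 0.049
grasp_force: 29.9
```

Call:
jog_arm --rows '[0.05, 0.03, 0, 0, 0, -0.003, 0, 0.1, 0.06, 0, 0, 0, -0.006, 0, 0.15, 0.09, 0, 0, 0, -0.009, 0, 0.195, 0.118, 0, 0, 0, -0.009, 0, 0.232, 0.143, 0, 0, 0, -0.009, 0]'

```text
t: 25.25
tool_pos: [0.6268, 0.0415, 0.1182]
eef_rot: [-2.119, -2.317, 0.001]
ft_force: [0.1, -0.8, -1.9]
grip_width: 0.0495
grasp_force: 29.9
```

Call:
jog_arm --rows '[0, 0, 0, 0, 0, 0, 0, 0, 0, 0, 0, 0, 0, 0, 0, 0, 0, 0, 0, 0, 0]'

```text
t: 25.55
tool_pos: [0.6255, 0.0382, 0.1182]
eef_rot: [-2.121, -2.315, 0.003]
ft_force: [0.5, -1.3, -2.1]
grip_width: 0.0492
grasp_force: 29.9
```

Run:
```python
from h import *
go(.633,.039,.0475,5)
```

```text
t 25.55 pos [0.6255 0.0382 0.1182] yaw 5.0 tilt 0.14 q6 -0.2 shift [0.0002 0.0097 0.0883] turn [-0.0004  0.      0.    ] grip 0.0492 29.9 F [ 0.5 -1.3 -2.1]
```

Call:
jog_arm --rows '[0, 0.0095, 0.025, 0, 0, 0, 0, 0, 0.0095, 0.055, 0, 0, 0, 0, 0, 0.0095, 0.076, 0, 0, 0, 0, 0, 0.0095, 0.084, 0, 0, 0, 0, 0, 0.0095, 0.085, 0, 0, 0, 0]'

```text
t: 26.05
tool_pos: [0.6331, 0.0385, 0.0499]
eef_rot: [-2.122, -2.313, 0.003]
ft_force: [0.2, 0.6, 0.5]
grip_width: 0.049
grasp_force: 29.9
```

Call:
jog_arm --rows '[0, 0, 0.001, 0, 0, 0, 0, 0, 0, 0.002, 0, 0, 0, 0, 0, 0, 0.002, 0, 0, 0, 0]'

```text
t: 26.35
tool_pos: [0.6348, 0.0395, 0.0501]
eef_rot: [2.121, 2.316, 0.001]
ft_force: [0.2, 0.4, -1.4]
grip_width: 0.0491
grasp_force: 29.9
```

Call:
jog_arm --rows '[0, 0, 0.0015, 0, 0, 0, 0, 0, 0, 0.0025, 0, 0, 0, 0, 0, 0, 0.0025, 0, 0, 0, 0]'

```text
t: 26.65
tool_pos: [0.6343, 0.0398, 0.0473]
eef_rot: [2.121, 2.317, 0.0]
ft_force: [-0.0, 0.4, -1.1]
grip_width: 0.0495
grasp_force: 29.9
```

Call:
jog_arm --rows '[0, 0, 0.001, 0, 0, 0, 0, 0, 0, 0.0012, 0, 0, 0, 0, 0, 0, 0.0012, 0, 0, 0, 0]'

```text
t: 26.95
tool_pos: [0.6343, 0.0398, 0.0472]
eef_rot: [2.121, 2.317, 0.0]
ft_force: [-2.1, -0.1, 6.0]
grip_width: 0.0496
grasp_force: 29.8
```

Call:
jog_arm --rows '[0, 0, 0, 0, 0, 0, 0.8, 0, 0, 0, 0, 0, 0, 0.9, 0, 0, 0, 0, 0, 0, 0.9, 0, 0, 0, 0, 0, 0, 0.9, 0, 0, 0, 0, 0, 0, 0.9]'

```text
t: 27.45
tool_pos: [0.6343, 0.0396, 0.046]
eef_rot: [-2.122, -2.317, 0.0]
ft_force: [0.1, -0.2, 0.9]
grip_width: 0.0756
grasp_force: 0.0
```

Call:
jog_arm --rows '[0, 0, -0.02, 0, 0, 0, 1, 0, 0, -0.06, 0, 0, 0, 1, 0, 0, -0.11, 0, 0, 0, 1, 0, 0, -0.13, 0, 0, 0, 1, 0, 0, -0.13, 0, 0, 0, 1]'

```text
t: 27.95
tool_pos: [0.6369, 0.0394, 0.1548]
eef_rot: [2.117, 2.312, 0.008]
ft_force: [1.6, -0.0, 0.6]
grip_width: 0.087
grasp_force: 0.0
```

Run:
```python
from h import *
cups(); go(.4465,-.3585,.12,0)
```

```text
cup 0.048 [ 0.651  -0.1643  0.0472] [0.045 0.041 0.01 ]
cup 0.048 [ 0.4451 -0.3586  0.0474] [0.047 0.049 0.01 ]
cup 0.078 [0.6243 0.1195 0.0774] [0.047 0.051 0.01 ]
cup 0.078 [0.6312 0.0402 0.0776] [0.047 0.05  0.011]
t 28.0 pos [0.6353 0.0396 0.1525] yaw 5.0 tilt 0.24 q6 -0.2 shift [-0.4749 -0.279   0.0399] turn [0.0007 0.0001 0.014 ] grip 0.0869 0.0 F [ 0.4  1.  -0.9]
```

Call:
jog_arm --rows '[-0.03, -0.018, 0, 0, 0, 0, 1, -0.08, -0.047, 0, 0, 0, 0.003, 1, -0.132, -0.077, 0, 0, 0, 0.007, 1, -0.184, -0.108, 0, 0, 0, 0.01, 1, -0.235, -0.138, 0, 0, 0, 0.014, 1]'

```text
t: 28.5
tool_pos: [0.5387, -0.1581, 0.1488]
eef_rot: [-2.22, -2.219, 0.002]
ft_force: [0.6, -0.8, -0.2]
grip_width: 0.0867
grasp_force: 0.0
```

Call:
jog_arm --rows '[-0.053, -0.025, 0, 0, 0, 0, 1, -0.106, -0.05, 0, 0, 0, 0, 1, -0.159, -0.075, 0, 0, 0, 0, 1, -0.21, -0.1, 0.02, 0, 0, 0, 1, -0.251, -0.1195, 0.035, 0, 0, 0, 1]'

```text
t: 29.0
tool_pos: [0.4431, -0.3596, 0.1206]
eef_rot: [-2.221, -2.218, 0.0]
ft_force: [0.5, 1.2, -0.5]
grip_width: 0.0869
grasp_force: 0.0
```

Call:
jog_arm --rows '[0, 0, 0, 0, 0, 0, 1, 0, 0, 0, 0, 0, 0, 1, 0, 0, 0, 0, 0, 0, 1]'

```text
t: 29.3
tool_pos: [0.4451, -0.3566, 0.1216]
eef_rot: [-2.219, -2.221, -0.001]
ft_force: [0.3, -1.0, -0.5]
grip_width: 0.0872
grasp_force: 0.0
```

Run:
```python
from h import *
go(.4465,-.3585,.016,0)
```

```text
t 29.3 pos [ 0.4451 -0.3566  0.1216] yaw 0.0 tilt 0.13 q6 -0.87 shift [-0.0026  0.0019  0.132 ] turn [-0.0002 -0.0003  0.0001] grip 0.0872 0.0 F [ 0.3 -1.  -0.5]
```

Call:
jog_arm --rows '[-0.0026, 0.0019, 0.015, 0, 0, 0, 1, -0.0026, 0.0019, 0.055, 0, 0, 0, 1, -0.0026, 0.0019, 0.1, 0, 0, 0, 1, -0.0026, 0.0019, 0.125, 0, 0, 0, 1, -0.0026, 0.0019, 0.131, 0, 0, 0, 1]'

```text
t: 29.8
tool_pos: [0.4461, -0.3575, 0.0146]
eef_rot: [-2.215, -2.22, -0.001]
ft_force: [-0.8, 0.2, 0.3]
grip_width: 0.0872
grasp_force: 0.0
```

Call:
jog_arm --rows '[0, 0, 0, 0, 0, 0, 0.8, 0, 0, 0, 0, 0, 0, 0, 0, 0, 0, 0, 0, 0, 0, 0, 0, 0, 0, 0, 0, 0, 0, 0, 0, 0, 0, 0, 0]'

```text
t: 30.3
tool_pos: [0.4471, -0.3606, 0.0183]
eef_rot: [2.22, 2.22, -0.0]
ft_force: [-0.1, -0.9, -0.7]
grip_width: 0.0549
grasp_force: 0.0
```

Call:
jog_arm --rows '[0, 0, 0, 0, 0, 0, 0, 0, 0, 0, 0, 0, 0, 0, 0, 0, 0, 0, 0, 0, 0, 0, 0, 0, 0, 0, 0, 0]'

```text
t: 30.7
tool_pos: [0.4471, -0.3606, 0.0182]
eef_rot: [2.221, 2.22, -0.0]
ft_force: [0.2, 0.0, 6.3]
grip_width: 0.0499
grasp_force: 29.8
```

Run:
```python
from h import *
go(.6404,-.0407,.12,5)
```

```text
t 30.7 pos [ 0.4471 -0.3606  0.0182] yaw -0.0 tilt 0.07 q6 -0.87 shift [ 0.3998  0.2417 -0.1275] turn [ 0.0001  0.0002 -0.0139] grip 0.0499 29.8 F [0.2 0.  6.3]
```

Call:
jog_arm --rows '[0, 0, -0.03, 0, 0, 0, 0, 0, 0, -0.075, 0, 0, 0, 0, 0.04, 0.024, -0.115, 0, 0, 0, 0, 0.09, 0.054, -0.125, 0, 0, -0.002, 0, 0.14, 0.085, -0.128, 0, 0, -0.005, 0]'

```text
t: 31.2
tool_pos: [0.5157, -0.248, 0.1213]
eef_rot: [2.186, 2.252, 0.001]
ft_force: [0.4, -0.0, -1.3]
grip_width: 0.0498
grasp_force: 29.9
```

Call:
jog_arm --rows '[0.05, 0.03, 0, 0, 0, -0.003, 0, 0.1, 0.06, 0, 0, 0, -0.006, 0, 0.15, 0.09, 0, 0, 0, -0.009, 0, 0.2, 0.122, 0, 0, 0, -0.009, 0, 0.25, 0.155, 0, 0, 0, -0.009, 0]'

```text
t: 31.7
tool_pos: [0.6324, -0.0425, 0.1191]
eef_rot: [-2.121, -2.316, 0.002]
ft_force: [0.6, -0.5, -1.8]
grip_width: 0.0504
grasp_force: 29.9
```

Call:
jog_arm --rows '[0.006, 0.01, 0, 0, 0, 0, 0, 0.006, 0.01, 0, 0, 0, 0, 0, 0.006, 0.01, 0, 0, 0, 0, 0]'

```text
t: 32.0
tool_pos: [0.6388, -0.0396, 0.1191]
eef_rot: [-2.121, -2.316, 0.003]
ft_force: [0.3, 0.8, -1.2]
grip_width: 0.0496
grasp_force: 30.0
```

Run:
```python
from h import *
go(.6404,-.0407,.0482,5)
```

```text
t 32.0 pos [ 0.6388 -0.0396  0.1191] yaw 5.0 tilt 0.13 q6 -0.32 shift [-0.0016  0.002   0.0886] turn [-0.0004  0.      0.0001] grip 0.0496 30.0 F [ 0.3  0.8 -1.2]
```

Call:
jog_arm --rows '[-0.0016, 0.002, 0.025, 0, 0, 0, 0, -0.0016, 0.002, 0.055, 0, 0, 0, 0, -0.0016, 0.002, 0.076, 0, 0, 0, 0, -0.0016, 0.002, 0.084, 0, 0, 0, 0, -0.0016, 0.002, 0.0855, 0, 0, 0, 0]'

```text
t: 32.5
tool_pos: [0.6403, -0.0415, 0.0505]
eef_rot: [-2.123, -2.313, 0.002]
ft_force: [-0.4, 0.9, -1.2]
grip_width: 0.0498
grasp_force: 30.0
```

Call:
jog_arm --rows '[0, 0, 0.001, 0, 0, 0, 0, 0, 0, 0.003, 0, 0, 0, 0, 0, 0, 0.004, 0, 0, 0, 0, 0, 0, 0.004, 0, 0, 0, 0]'

```text
t: 32.9
tool_pos: [0.6419, -0.04, 0.0488]
eef_rot: [2.121, 2.317, 0.001]
ft_force: [0.1, -0.8, -1.7]
grip_width: 0.0499
grasp_force: 30.0
```

Call:
jog_arm --rows '[0, 0, 0.001, 0, 0, 0, 0, 0, 0, 0.0015, 0, 0, 0, 0, 0, 0, 0.0015, 0, 0, 0, 0]'

```text
t: 33.2
tool_pos: [0.642, -0.04, 0.0482]
eef_rot: [2.121, 2.317, 0.001]
ft_force: [-1.6, 0.4, 5.5]
grip_width: 0.0503
grasp_force: 29.9
```

Call:
jog_arm --rows '[0, 0, 0, 0, 0, 0, 0.8, 0, 0, 0, 0, 0, 0, 0.9, 0, 0, 0, 0, 0, 0, 0.9, 0, 0, 0, 0, 0, 0, 0.9, 0, 0, 0, 0, 0, 0, 0.9]'

```text
t: 33.7
tool_pos: [0.6416, -0.04, 0.0468]
eef_rot: [-2.121, -2.317, 0.0]
ft_force: [0.6, 0.2, 0.9]
grip_width: 0.0764
grasp_force: 0.0
```

Call:
jog_arm --rows '[0, 0, -0.02, 0, 0, 0, 1, 0, 0, -0.06, 0, 0, 0, 1, 0, 0, -0.11, 0, 0, 0, 1, 0, 0, -0.13, 0, 0, 0, 1, 0, 0, -0.13, 0, 0, 0, 1]'

```text
t: 34.2
tool_pos: [0.6442, -0.0406, 0.1557]
eef_rot: [2.116, 2.312, 0.007]
ft_force: [-0.3, -0.5, 0.2]
grip_width: 0.0869
grasp_force: 0.0
```

Call:
jog_arm --rows '[-0.06, 0.003, 0, 0, 0, 0.0233, 1, -0.12, 0.006, 0, 0, 0, 0.0466, 1, -0.18, 0.01, 0, 0, 0, 0.07, 1, -0.2, 0.01, 0, 0, 0, 0.0933, 1, -0.2, 0.01, 0, 0, 0, 0.116, 1]'

```text
t: 34.7
tool_pos: [0.6631, -0.2025, 0.1497]
eef_rot: [-2.815, -1.394, 0.002]
ft_force: [-0.6, 0.6, -0.6]
grip_width: 0.0871
grasp_force: 0.0
```

Run:
```python
from h import *
m,im,d=cam('wrist'); cups(); go(.652,-.162,.047,-45)
m2,s,d2=cam('side'); cv2.imwrite('pics/c7.png',np.hstack([cv2.resize(im,(400,300)),cv2.resize(s[160:370,170:450],(400,300))]))
P=cloud(m2,d2,'side');h=cv2.cvtColor(s,cv2.COLOR_BGR2HSV)
```

```text
cup 0.048 [ 0.6505 -0.1634  0.0473] [0.045 0.042 0.01 ]
cup 0.078 [0.6243 0.1202 0.0773] [0.047 0.053 0.01 ]
cup 0.078 [0.6315 0.0399 0.0771] [0.048 0.051 0.01 ]
cup 0.078 [ 0.6394 -0.0384  0.0772] [0.047 0.05  0.01 ]
t 34.8 pos [ 0.6627 -0.1995  0.1496] yaw -36.8 tilt 0.15 q6 0.19 shift [ 0.0295 -0.0384  0.1284] turn [-0.0004  0.0001  0.0228] grip 0.0869 0.0 F [-0.5 -0.4  0.4]
```

View pics/c7.png

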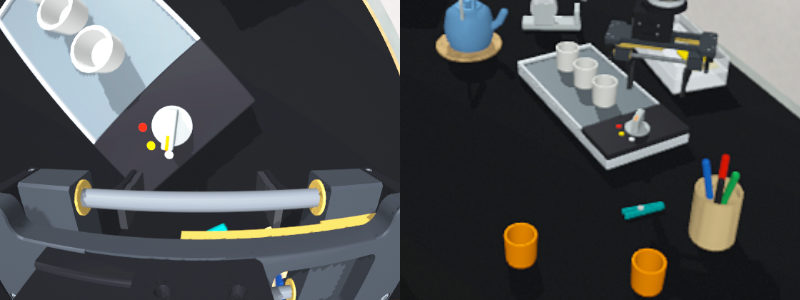

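All three cups stand on the plate at (568,55), (585,72) and (604,90) in the right panel. The dial line points to the white dot at (168,155), so it is still off. Now the dial to low.

Call:
jog_arm --rows '[0.015, -0.019, 0, 0, 0, 0.0115, 1, 0.0295, -0.0384, 0, 0, 0, 0.0228, 1, 0.0295, -0.0384, 0, 0, 0, 0.0228, 1, 0.0295, -0.0384, 0, 0, 0, 0.0228, 1]'

```text
t: 35.25
tool_pos: [0.6532, -0.1608, 0.151]
eef_rot: [2.898, 1.211, -0.001]
ft_force: [0.3, -0.7, 1.2]
grip_width: 0.0872
grasp_force: 0.0
```

Run:
```python
from h import *
go(.652,-.162,.047,-45)
```

```text
t 35.25 pos [ 0.6532 -0.1608  0.151 ] yaw -44.6 tilt 0.03 q6 0.37 shift [-2.100e-03 -1.000e-04  1.299e-01] turn [0.     0.0001 0.001 ] grip 0.0872 0.0 F [ 0.3 -0.7  1.2]
```

Call:
jog_arm --rows '[-0.002, 0, 0.04, 0, 0, 0, 1, -0.002, 0, 0.085, 0, 0, 0, 1, -0.002, 0, 0.12, 0, 0, 0, 1, -0.002, 0, 0.13, 0, 0, 0, 1, -0.002, 0, 0.13, 0, 0, 0, 0.6]'

```text
t: 35.75
tool_pos: [0.6515, -0.1629, 0.0456]
eef_rot: [-2.9, -1.205, 0.003]
ft_force: [-0.5, -0.9, 0.6]
grip_width: 0.0839
grasp_force: 0.0
```

Call:
jog_arm --rows '[0, 0, 0, 0, 0, 0, 0, 0, 0, 0, 0, 0, 0, 0, 0, 0, 0, 0, 0, 0, 0, 0, 0, 0, 0, 0, 0, 0, 0, 0, 0, 0, 0, 0, 0]'

```text
t: 36.25
tool_pos: [0.6524, -0.1626, 0.0478]
eef_rot: [2.901, 1.204, 0.001]
ft_force: [-0.4, 0.1, -0.4]
grip_width: 0.0469
grasp_force: 0.0
```

Call:
jog_arm --rows '[0, 0, 0, 0, 0, 0, 0, 0, 0, 0, 0, 0, 0, 0, 0, 0, 0, 0, 0, 0, 0, 0, 0, 0, 0, 0, 0, 0, 0, 0, 0, 0, 0, 0, 0]'

```text
t: 36.75
tool_pos: [0.6518, -0.1624, 0.047]
eef_rot: [-2.901, -1.204, 0.001]
ft_force: [-0.4, -0.0, 0.2]
grip_width: 0.013
grasp_force: 30.0
```

Call:
jog_arm --rows '[0, 0, 0, 0, 0, 0, 0, 0, 0, 0, 0, 0, 0, 0, 0, 0, 0, 0, 0, 0, 0]'

```text
t: 37.05
tool_pos: [0.6518, -0.1624, 0.047]
eef_rot: [-2.901, -1.204, 0.001]
ft_force: [-1.8, 1.2, 0.1]
grip_width: 0.0129
grasp_force: 30.0
```

Run:
```python
from h import *
go(.652,-.162,.047,-84.8)
```

```text
t 37.05 pos [ 0.6518 -0.1624  0.047 ] yaw -44.9 tilt 0.03 q6 0.37 shift [ 0.0005 -0.0002 -0.    ] turn [-1.000e-04  1.000e-04  1.108e-01] grip 0.0129 30.0 F [-1.8  1.2  0.1]
```

Call:
jog_arm --rows '[0, 0, 0, 0, 0, 0.0225, 0, 0, 0, 0, 0, 0, 0.045, 0, 0, 0, 0, 0, 0, 0.0675, 0, 0, 0, 0, 0, 0, 0.09, 0, 0, 0, 0, 0, 0, 0.111, 0]'

```text
t: 37.55
tool_pos: [0.6515, -0.1617, 0.047]
eef_rot: [-3.137, -0.131, 0.002]
ft_force: [-1.2, 2.2, 1.6]
grip_width: 0.0128
grasp_force: 30.0
```

Call:
jog_arm --rows '[0, 0, 0, 0, 0, 0, 0, 0, 0, 0, 0, 0, 0, 0, 0, 0, 0, 0, 0, 0, 0.2, 0, 0, 0, 0, 0, 0, 0.5, 0, 0, 0, 0, 0, 0, 0.6]'

```text
t: 38.05
tool_pos: [0.6528, -0.1635, 0.0472]
eef_rot: [3.137, 0.141, 0.002]
ft_force: [-0.8, 0.5, 0.8]
grip_width: 0.0262
grasp_force: 0.0
```

Call:
jog_arm --rows '[0, 0, 0, 0, 0, 0, 0.6, 0, 0, 0, 0, 0, 0, 0.6, 0, 0, -0.05, 0, 0, 0, 0.7, 0, 0, -0.1, 0, 0, 0, 0.8, 0, 0, -0.15, 0, 0, 0, 1]'

```text
t: 38.55
tool_pos: [0.6518, -0.1626, 0.1679]
eef_rot: [-3.138, -0.14, 0.001]
ft_force: [1.7, -0.0, -0.3]
grip_width: 0.0652
grasp_force: 0.0
```

Call:
jog_arm --rows '[0, 0, -0.03, 0, 0, 0, 1, -0.05, 0, -0.05, 0, 0, 0, 1, -0.1, 0, -0.08, 0, 0, 0, 1, -0.1, 0, -0.08, 0, 0, 0, 1, -0.1, 0, -0.08, 0, 0, 0, 1]'

```text
t: 39.05
tool_pos: [0.5726, -0.1702, 0.2321]
eef_rot: [3.137, 0.139, 0.004]
ft_force: [1.1, -0.7, -0.6]
grip_width: 0.0869
grasp_force: 0.0
```

Run:
```python
from h import *
cups(); go(.652,-.162,.3)
m,im,d=cam('wrist'); m2,s,d2=cam('side'); cv2.imwrite('pics/c8.png',np.hstack([cv2.resize(im,(400,300)),cv2.resize(s[160:370,170:450],(400,300))]))
```

```text
cup 0.048 [ 0.6499 -0.1689  0.0479] [0.043 0.031 0.011]
cup 0.078 [0.6243 0.1202 0.0773] [0.046 0.051 0.01 ]
cup 0.078 [0.6316 0.0399 0.0779] [0.049 0.049 0.011]
cup 0.078 [ 0.6389 -0.0387  0.0776] [0.047 0.05  0.011]
t 39.1 pos [ 0.573  -0.17    0.2313] yaw -84.9 tilt 0.1 q6 1.01 shift [ 0.0993 -0.0012 -0.0857] turn [ 0.0001 -0.0003  0.    ] grip 0.0866 0.0 F [0.1 1.2 0.2]
```

View pics/c8.png

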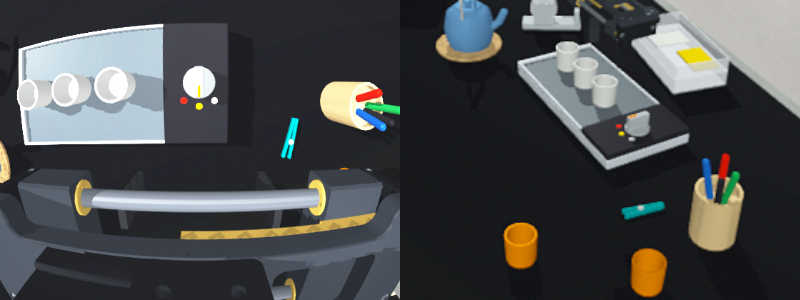

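The dial line points to the yellow dot at (199,106). All three cups are upright on the plate, the pot is on the trivet and the arm is clear, so I hand in.

```bash
python3 -c "
from station import ctrl
print(ctrl.sign_off())"
```

```text
the job is handed in; nothing more can be done
None
```

I handed the job in at about 39 s of the 210 s allowed (no verdict was returned): the teapot stands on the trivet, all three white cups stand upright on the warming plate, the dial went to off first and low last, and I left the tape dispenser, pen pot, peg and orange cups alone.

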